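# Put the rice paddle away under the swing-up tray of the stall's utensil box

## Robot

A 7-joint arm with a two-finger parallel gripper is mounted at the origin on the work surface. World frame = base frame: x ahead of the robot, y to its left, z up, the work surface at z = 0. Lengths are in mm, angles in rad, forces in N, time in s.
With the tool pointing down it reaches from about 425 to 950 mm from the base axis. Payload 4.7 kg.
Tool frame: the origin (TCP) lies between the finger pads; the fingertips stand 19 mm ahead of it and the grasp point (between the pads) is the TCP; y points along the fingers, x is the direction in which the jaws open and shut, and the axes are right-handed (so a half turn about y gives the same grasp; the last joint's range is limited). The gripper opens to 85 mm and grips with 20 to 120 N. Pads are 22 mm wide; open, the fingers measure 114 mm over their backs; the gripper's body (76 mm by 85 mm) begins 54 mm behind the grasp point. The pads swing forward as they close: fully open they stand 13 mm farther back than shut.
Start: joints at [1.172, 0.469, -0.049, 1.532, 0.024, 1.141, -0.082], TCP at [244.01, -629.369, 250.335] pointing down, gripper open.
Joint ranges: [-2.59, 2.59], [-0.33, 1.99], [-1.39, 1.29], [0.1, 2.45], [-1.04, 4.18], [0.21, 1.99], [-2.66, 2.66]. Speed limits (rad/s): [2.57, 2.57, 3.14, 3.14, 3.14, 3.14, 3.14].

## Interface

Orientations are given as a rotation vector (axis times angle).
In Python, from plant import arm gives the robot as it stands.
- The arm moves only by the tool carry_out, never from a script. Its argument "rows" is a list of rows, each a list of 7 numbers: the shift along the tool's x, y, z scaled (see below), then the turn, a rotation vector about the tool's x, y, z scaled (see below), then the opening, from -1 (shut) to 1 (fully open). In form: [[dx, dy, dz, wx, wy, wz, jaw], ...]. A call has 1 to 20 rows; each row is the pose to reach, as a shift and turn from the pose commanded when the call began, along the tool's axes at that moment; what a row does not reach only later rows make up. The controller multiplies each number of a shift by 0.4 m and each number of a turn by 30 degrees. A row lasts 1/10 s, in which the tool goes at most 50 mm and 8.59 degrees, less where a joint would pass 70% of its speed; a pose out of reach is approached as far as the arm can. A call with a number of a shift or a turn outside -1 to 1 is refused whole. A call with a gripper value outside its range is refused whole. The fingers move at their own pace and stop on an object; the grip force is fixed at half the most. Time passes only in rows, so rows that repeat a pose let the fingers close. It gives the time, the measured TCP pose, the force and the opening at its end, in the units of the state.
- arm.read_state(): the state, without advancing time (a new reading comes with each control period).
- arm.snapshot(name): name is "scene" or "top" or "wrist"; returns (picture, depth): 384x512x3 uint8, blue, green, red; 384x512 float32, mm along the optical axis (not along the pixel's ray), 0 where there is no reading.
- arm.camera_model(name): a dict with "vertical_fov" (degrees; the focal length in pixels is half the picture's height over the tangent of half this angle, whatever the lens; pixels are square), "cx", "cy" (the principal point, pixels), "rvec" (rotation vector, rad) and "tvec" (3), from world to camera coordinates, as OpenCV has them. Camera axes: x right, y down, z forward; pixel columns grow to the right and rows downward; lengths in mm; the calibration is good to about 2 mm. A picture is of the moment at which its call begins: read the wrist's pose just before it. camera_model takes no time and is no camera call; for the wrist camera it gives the pose at the moment of the call.
- arm.close_job(): hands the job in, once; it reports no verdict.
The state is a dict: "time": time; "q": joint angles; "qvel": joint speeds; "joint_torque": joint torques, N m; "ee_pos": TCP position; "tool_rot": TCP orientation; "force": force on the tool from outside, world axes, zero at the start; "ft_torque": the same for the moment, N m; "grip_width": finger opening in mm.
Only numpy, scipy, OpenCV 4.12 (cv2) and the standard library are available. Lean on these libraries where they do the work, as an engineer would, in place of code of your own. Each camera call takes 0.05 s, during which the arm holds its last target.

## Task

Pack the wooden rice paddle away in the bottom of the two-tier utensil box: swing the top tray up and over on its arms until it rests on its stop, lay the paddle flat on the floor of the compartment beside the two pots without dropping it, then swing the tray back down gently until it is fully closed and let go. Do not slam the tray either way, keep everything that is in the tray and in the compartment standing in its place, and leave the other things on the table where they are.

Things in the scene. Friction and masses are not known exactly. Their poses are not given: they have to be found in the camera images.
- bin: lower half of the two-tier utensil box, fixed: open milky plastic box, 250 mm along its x, 220 along its y, 64 high, walls and floor 4 thick. Origin: centre of its underside; x along the long side, y the way the tray swings out (robot's left), z up. On its floor two lidded pots stand about 70 mm from the middle towards +y, 48 to 75 mm either way along x; the -y half is free
- tray: top tray of the utensil box: grey plastic, 250 x 220 mm like the bin, walls 45 mm high, floor 3 mm, a wall along x through its middle. Closed, it sits on the bin's rim. Steel arms on both ends of the box carry it and keep it level all the way. Origin: centre of its underside; axes parallel to the bin's. About 0.5 kg with contents
- swing (a joint): angle a of the 150 mm arms that carry the tray: 0 closed, 1.69 rad open on its stop. From closed, every point of the tray and handle shifts by 150 mm x (cos 30deg - cos(30deg + a)) along the bin's +y and 150 mm x (sin(30deg + a) - sin 30deg) up: 75 mm up at the top (a = 1.05); 220 mm along +y and 45 mm up when open. Let go, it falls shut before the top, falls open past it. Slight friction
- tray_handle (a point): centre of the tray's lifting handle: a fixed level grey bar 134 mm long along x, 16 mm wide along y, 14 mm high, on two posts 120 mm apart in the middle of the tray. The bar's centre is 85 mm above the tray's underside, 40 mm above its walls, 149 mm above the table when closed
- paddle: wooden rice paddle lying flat on the table beside the box (robot's right): 190 mm long, flat round-ended blade 64 mm wide and 8 mm thick at its +x end, straight handle 22 mm wide and 14 mm thick from x = -95 mm to x = +20 mm. 0.06 to 0.12 kg. Origin: middle of its length, on its underside; x points to the blade, z up
- paddle_grip (a point): point in the paddle's handle near its balance point: 5 mm behind the paddle's origin, 7 mm above its underside; the handle here is 22 mm wide across y
- turner: bystander: frying turner with a round black handle 20 mm thick and a steel blade 65 mm wide, 240 mm long, lying beside the paddle. Origin: middle of its length, on its underside; x points to the blade. It and the paddle may lie in either place
- steel_pot: lidded steel pot in the compartment, 58 mm across, 45 mm high, upright. Origin: centre of its underside
- white_pot: lidded white pot in the compartment, same size as the steel one. Origin: centre of its underside
- sauce_pot: lidded white sauce pot in the half of the tray towards -y, 58 mm across, 38 mm high, loose. Origin: centre of its underside
- pick_box: wooden pick box in the half of the tray towards +y, 90 x 42 x 26 mm, loose. Origin: centre of its underside
- squeeze_bottle: bystander: red sauce bottle, 58 mm across, 170 mm high with its nozzle, on the table behind the tools. Origin: centre of its underside
- meal_box: bystander: closed white foam meal box, 180 x 205 x 64 mm, at the robot's left. Origin: centre of its underside
Mind the look-alikes: they are no part of the job. Several things have the shape of the paddle; the one meant has the colours described above.

How it is judged:
By the outcome, as a careful person would: the job done as asked, in the order asked, and still so for the second after the job is handed in, with the robot touching nothing.
It also fails if it takes over 72 s, if anything falls off the work surface, if the arm or the gripper's body presses on something with over 40 N, if the wrist force passes 120 N, or if a joint passes its speed limit or range.

## Working session

There is one attempt and no reset: what is moved stays moved. The work goes in short steps, Python scripts to look and compute and a tool call to move; the robot and the scene stay as the last step left them, time stands still between calls to the robot, and variables do not carry over. Pictures are saved under pics/ and viewed, and the job is handed in when it is done.

Besides the shell and the picture viewer there is one more tool, called after "Call:" as a command line: name --pt "numbers of a row" for each row, then --argument value for the rest. carry_out: Moves the arm, as the interface text tells. Shifts and turns lie within -1 to 1; 1 stands for 0.4 m of shift or 30 degrees of turn. Its arguments: {"type":"object","properties":{"rows":{"type":"array","items":{"type":"array","items":{"type":"number"}}}},"required":["rows"]}

```bash
mkdir -p pics; ls
cat > h.py <<'E'
import numpy as np, cv2
from scipy.spatial.transform import Rotation as R
from plant import arm
def snap(n,f):
    m=arm.camera_model(n); p,d=arm.snapshot(n); cv2.imwrite(f'pics/{f}.png',p); np.savez(f'{f}.npz',p=p,d=d,**{k:np.array(v) for k,v in m.items()}); return p,d,m
def load(f):
    z=np.load(f+'.npz'); return z['p'],z['d'],{k:z[k] for k in ('vertical_fov','cx','cy','rvec','tvec')}
def w(m,d,u,v,dep=None):
    f=d.shape[0]/2/np.tan(np.radians(float(m['vertical_fov']))/2)
    z=dep if dep is not None else d[int(round(v)),int(round(u))]
    c=np.array([(u-m['cx'])/f*z,(v-m['cy'])/f*z,z]); Rm=R.from_rotvec(np.ravel(m['rvec'])).as_matrix()
    return Rm.T@(c-np.ravel(m['tvec']))
def cloud(m,d):
    f=d.shape[0]/2/np.tan(np.radians(float(m['vertical_fov']))/2)
    v,u=np.mgrid[:d.shape[0],:d.shape[1]]
    c=np.stack([(u-m['cx'])/f*d,(v-m['cy'])/f*d,d],-1); Rm=R.from_rotvec(np.ravel(m['rvec'])).as_matrix()
    return (c-np.ravel(m['tvec']))@Rm
def proj(m,P,h=384):
    f=h/2/np.tan(np.radians(float(m['vertical_fov']))/2)
    c=R.from_rotvec(np.ravel(m['rvec'])).as_matrix()@np.array(P,float)+np.ravel(m['tvec'])
    return f*c[0]/c[2]+m['cx'],f*c[1]/c[2]+m['cy']
E
python3 - <<'E'
from h import *
s=arm.read_state();print(s); print(R.from_rotvec(s['tool_rot']).as_matrix().round(3))
for n in('scene','top'):
    p,d,m=snap(n,n+'0'); print(m)
E
```

```text
pics
{'time': 0.0, 'q': array([ 1.17207843,  0.46942151, -0.04858932,  1.5336935 ,  0.02407229,
        1.14101307, -0.08233143]), 'qvel': array([-0.00176846, -0.00063529,  0.00158336, -0.00109172,  0.00080072,
        0.00015725,  0.00128709]), 'joint_torque': array([ 5.18410998e-04, -5.10297632e+01, -4.60671913e-02, -2.37710148e+01,
        1.07919500e-02,  7.58175622e-03, -1.37437820e-05]), 'ee_pos': array([ 243.79048784, -628.84450258,  249.27498373]), 'tool_rot': array([-1.36066875,  0.93382806, -0.93112573]), 'force': array([-0.45513292, -0.54438058, -0.14126611]), 'ft_torque': array([-0.02889621,  0.0144053 , -0.00275872]), 'grip_width': 85.12399157151935}
[[ 0.361 -0.001  0.932]
 [-0.932  0.002  0.361]
 [-0.002 -1.    -0.   ]]
{'vertical_fov': 44.24939387005036, 'cx': 255.13986906433635, 'cy': 184.8162876208047, 'rvec': array([ 2.17902096,  1.47052986, -0.45072757]), 'tvec': array([-178.05759476, -314.34122404, 1898.94456018])}
{'vertical_fov': 46.64957604807307, 'cx': 248.45863980426856, 'cy': 188.2962512629595, 'rvec': array([ 2.13816306, -2.18329772,  0.15261801]), 'tvec': array([6.18945027e-01, 4.72700480e+02, 1.72833961e+03])}
```

View pics/scene0.png

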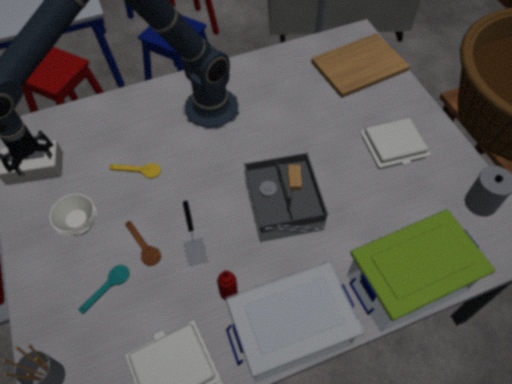

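View pics/top0.png

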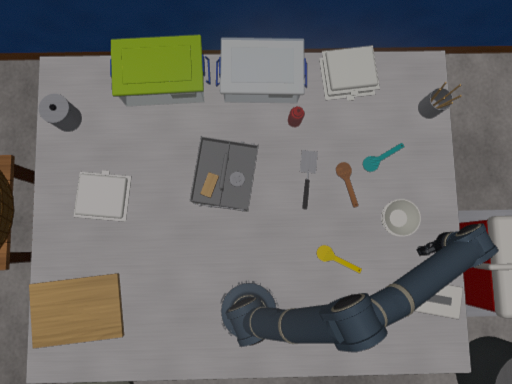

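The top view has +x up and +y left. The box is at about (225,175), the brown wooden paddle at (346,183), the turner at (307,180), and the yellow and teal ones are look-alikes. I'll enlarge it and measure.

Run:
```python
from h import *
p,d,m=load('top0')
c=cv2.resize(p[120:220,180:380],None,fx=4,fy=4,interpolation=cv2.INTER_CUBIC);cv2.imwrite('pics/t0c.png',c)
p,d2,m2=load('scene0')
c=cv2.resize(p[140:280,100:340],None,fx=3.3,fy=3.3,interpolation=cv2.INTER_CUBIC);cv2.imwrite('pics/s0c.png',c)
```

```text
(no output)
```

View pics/t0c.png

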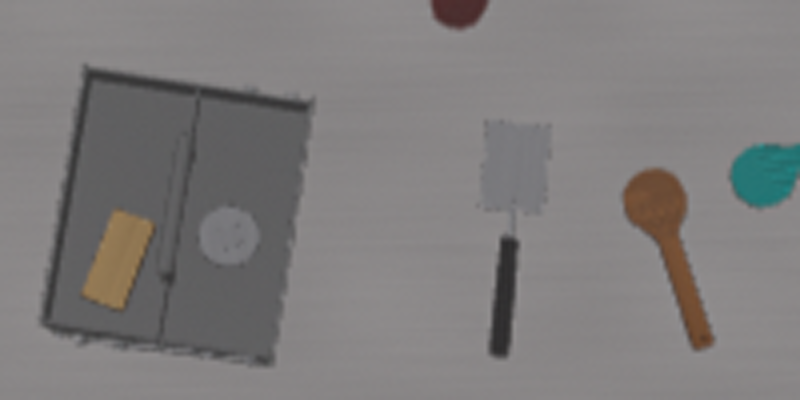

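View pics/s0c.png

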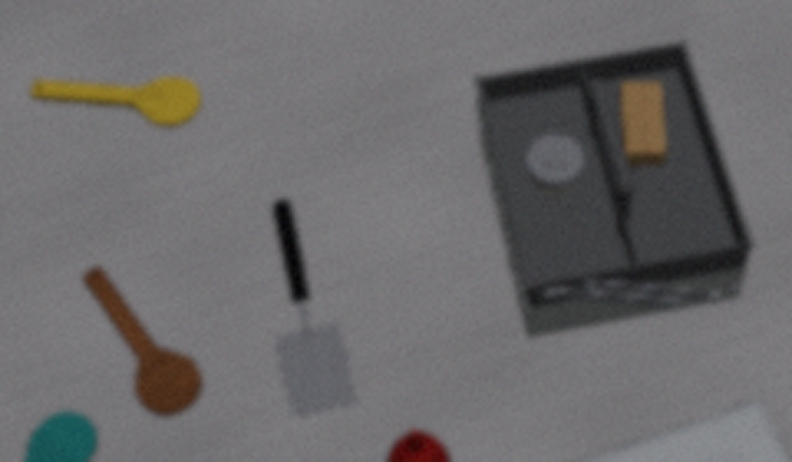

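Run:
```python
from h import *
for nm in('top0','scene0'):
    p,d,m=load(nm); X=cloud(m,d); d_ok=d>0
    reg=(X[...,0]>250)&(X[...,0]<800)&(X[...,1]>-150)&(X[...,1]<300)&d_ok
    h=reg&(X[...,2]>140)&(X[...,2]<170)
    print(nm,'handle',h.sum())
    def fit(P,l):
        r=cv2.minAreaRect(P[:,:2].astype(np.float32)); print(l,'rect',r,'mean',P.mean(0),'z',np.percentile(P[:,2],[5,50,95]))
        c=P[:,:2]-P[:,:2].mean(0); u=np.linalg.svd(c,full_matrices=False)[2][0]; print('  dir',np.degrees(np.arctan2(u[1],u[0])))
    if h.sum()>5: fit(X[h],'handle')
    t=reg&(X[...,2]>55)&(X[...,2]<170); fit(X[t],'tray')
    hsv=cv2.cvtColor(p,cv2.COLOR_BGR2HSV)
    b=(hsv[...,0]<17)&(hsv[...,1]>90)&(X[...,1]<-150)&(X[...,0]>200)&(X[...,0]<700)&d_ok
    n,lab,st,ce=cv2.connectedComponentsWithStats(b.astype(np.uint8))
    for i in range(1,n):
        if st[i,4]>80:
            print(st[i],ce[i]); fit(X[lab==i],'comp')
            P=X[lab==i]
```

```text
top0 handle 159
handle rect ((524.711181640625, 83.66117095947266), (16.230348587036133, 131.30589294433594), 79.79935455322266) mean [524.62325706  83.40390824 153.69524674] z [147.4937563  153.74904291 159.71093659]
  dir 169.85148861375163
tray rect ((525.6642456054688, 83.49073791503906), (223.98179626464844, 267.0556945800781), 79.8387680053711) mean [526.05762641  84.751763    78.01761999] z [ 60.21269835  68.49401185 113.34891198]
  dir 171.1980298156091
[336 163  22  44 330] [346.59393939 179.48787879]
comp rect ((487.9981384277344, -417.750732421875), (181.24066162109375, 60.04275131225586), 23.900365829467773) mean [ 503.22905271 -404.37622212    9.81203869] z [ 1.55867709  9.24623691 18.01054359]
  dir -164.41653453414887
[459 220  29  13  94] [474.45744681 223.89361702]
comp rect ((288.84564208984375, -813.3875122070312), (49.55221939086914, 386.6037292480469), 5.958189010620117) mean [ 319.48385805 -973.42935746 -123.81157856] z [-284.38596388 -135.68430921  162.85218199]
  dir -85.56011936209718
scene0 handle 184
handle rect ((530.6912841796875, 85.16706848144531), (17.237945556640625, 133.84521484375), 79.66565704345703) mean [534.21580762  83.36788884 153.84031674] z [147.9895081  154.29845105 159.007215  ]
  dir -10.04756628034013
tray rect ((530.3646240234375, 85.19445037841797), (225.3070831298828, 263.3066711425781), 79.99337768554688) mean [531.89077428  86.09894077  80.7433071 ] z [ 61.66633603  70.13251806 111.62940431]
  dir -10.419438345104194
[126 222  34  43 443] [144.94130926 247.62979684]
comp rect ((490.22021484375, -401.298583984375), (181.46566772460938, 57.654544830322266), 7.637403964996338) mean [ 514.15369957 -403.29731447    9.68571309] z [ 3.4107761   9.40976846 16.26860944]
  dir 15.393185678035515
```

Call:
carry_out --pt "-0.03 -0.0125 0.08 0 0.1 0 1" --pt "-0.06 -0.025 0.16 0 0.2 0 1" --pt "-0.09 -0.04 0.25 0 0.3 0 1" --pt "-0.125 -0.05 0.34 0 0.45 0 1" --pt "-0.16 -0.065 0.43 0 0.6 0 1" --pt "-0.195 -0.08 0.52 0 0.7 0 1" --pt "-0.23 -0.095 0.61 0 0.8 0 1" --pt "-0.265 -0.11 0.7 0 0.9 0 1" --pt "-0.29 -0.12 0.77 0 1 0 1" --pt "-0.3 -0.125 0.8 0 1 0 1" --pt "-0.3 -0.125 0.8 0 1 0 1"

```text
time: 1.2
ee_pos: [500.4, -400.3, 300.1]
tool_rot: [-1.134, 1.318, -1.318]
force: [0.5, -0.4, -0.5]
grip_width: 85.4
```

Run:
```python
from h import *
s=arm.read_state();print(s['time'],s['ee_pos'],s['force']); print(R.from_rotvec(s['tool_rot']).as_matrix().round(3))
p,d,m=snap('wrist','w1')
```

```text
1.2 [ 500.37507907 -400.26277286  300.07536102] [ 0.51935135 -0.40455757 -0.50091973]
[[-0.149  0.     0.989]
 [-0.989  0.001 -0.149]
 [-0.001 -1.     0.   ]]
```

View pics/w1.png

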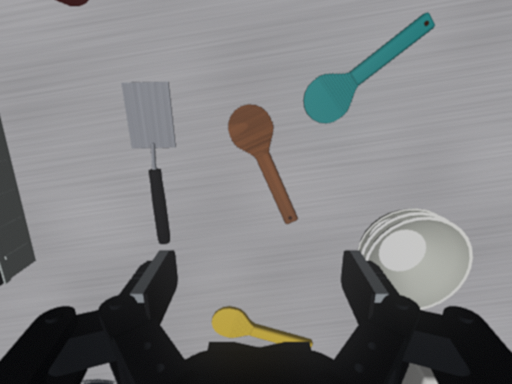

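The wrist picture shows the paddle with its blade centre at about (250,129) and handle end at (291,221). The turner is to its left and the look-alikes are out of the way.

Run:
```python
from h import *
p,d,m=load('w1'); X=cloud(m,d)
print(m)
hsv=cv2.cvtColor(p,cv2.COLOR_BGR2HSV)
b=((hsv[...,0]<15)&(hsv[...,1]>80)&(d>0)).astype(np.uint8)
n,lab,st,ce=cv2.connectedComponentsWithStats(b)
i=lab[129,250]; print(st[i])
P=X[lab==i]; print(np.percentile(P[:,2],[2,50,98]))
u=np.array([np.cos(.37),np.sin(.37)])
for k in range(6):
    n_=np.array([-u[1],u[0]]); s=P[:,:2]@u
    H=P[(s<np.percentile(s,2)+100)]
    c=H[:,:2]-H[:,:2].mean(0); v=np.linalg.svd(c,full_matrices=False)[2][0]; u=v*np.sign(v[0])
s=P[:,:2]@u; n_=np.array([-u[1],u[0]]); y=(H[:,:2]@n_)
print('yaw',np.degrees(np.arctan2(u[1],u[0])),'len',s.min(),s.max(),s.max()-s.min(),'w',y.min(),y.max())
mid=(s.min()+s.max())/2; print('origin',mid*u+np.mean([y.min(),y.max()])*n_, 'grip',(mid-5)*u+np.mean([y.min(),y.max()])*n_)
g=(X[...,2]>-20)&(d>0)&(hsv[...,1]<40)&(hsv[...,2]>100); print('table z',np.median(X[g][:,2]))
e=cv2.resize(p[90:240,210:310],None,fx=4,fy=4);cv2.imwrite('pics/w1c.png',e)
```

```text
{'vertical_fov': array(67.65935009), 'cx': array(258.88368545), 'cy': array(196.02676371), 'rvec': array([-1.90149253,  2.20978692,  0.35328095]), 'tvec': array([-320.28303197,  471.39127295,  600.14255632])}
[ 229  105   68  118 2679]
[ 6.55180089  9.50064614 14.98159758]
yaw 15.57708096379996 len 267.6277142903941 453.0275028771208 185.3997885867267 w -536.4439941126202 -516.6591679289317
origin [ 488.49007459 -410.4509715 ] grip [ 483.67372429 -411.79364411]
table z -0.02737588892934803
```

Call:
carry_out --pt "-0.06 0 -0.005 0 0.04 0 1" --pt "-0.16 0 -0.015 0 0.04 0 1" --pt "-0.26 0 -0.025 0 0.04 0 1" --pt "-0.36 0 -0.035 0 0.04 0 1" --pt "-0.46 0 -0.045 0 0.04 0 1" --pt "-0.56 0 -0.055 0 0.04 0 1" --pt "-0.66 0 -0.065 0 0.04 0 1" --pt "-0.76 0 -0.075 0 0.04 0 1" --pt "-0.86 0 -0.085 0 0.04 0 1" --pt "-0.93 0 -0.09 0 0.04 0 1" --pt "-0.97 0 -0.09 0 0.04 0 1"

```text
time: 2.35
ee_pos: [522.2, -12.9, 300.1]
tool_rot: [-1.122, 1.337, -1.337]
force: [0.0, 0.0, 1.2]
grip_width: 85.7
```

Call:
carry_out --pt "-0.08 0 -0.01 0 0 0 1" --pt "-0.15 0 -0.015 0 0 0 1" --pt "-0.21 0 -0.02 0 0 0 1" --pt "-0.23 0 -0.025 0 0 0 1" --pt "-0.23 0 -0.025 0 0 0 1"

```text
time: 2.85
ee_pos: [528.9, 78.3, 300.0]
tool_rot: [-1.122, 1.337, -1.338]
force: [0.6, -0.1, 0.6]
grip_width: 85.7
```

Run:
```python
from h import *
s=arm.read_state();print(s['time'],s['ee_pos'],s['force']); print(R.from_rotvec(s['tool_rot']).as_matrix().round(3))
p,d,m=snap('wrist','w2')
X=cloud(m,d); 
h=(X[...,2]>147)&(X[...,2]<170)&(d>0)&(np.abs(X[...,0]-527)<110)&(np.abs(X[...,1]-84)<50)
P=X[h]; print(h.sum(),cv2.minAreaRect(P[:,:2].astype(np.float32)),np.percentile(P[:,2],[5,50,95]))
c=P[:,:2]-P[:,:2].mean(0);u=np.linalg.svd(c,full_matrices=False)[2][0];print(np.degrees(np.arctan2(u[1],u[0])),P.mean(0))
t=(X[...,2]>100)&(X[...,2]<117)&(d>0)&(np.abs(X[...,0]-527)<180)&(np.abs(X[...,1]-84)<150)
P=X[t]; print('rim',cv2.minAreaRect(P[:,:2].astype(np.float32)),np.median(P[:,2]))
```

```text
2.85 [528.85756863  78.30835771 299.99671532] [ 0.64667474 -0.05182038  0.59941396]
[[-0.174 -0.001  0.985]
 [-0.985 -0.001 -0.174]
 [ 0.001 -1.    -0.   ]]
2058 ((528.5908813476562, 84.52423095703125), (15.556133270263672, 131.8941650390625), 80.04598236083984) [151.76805686 155.14613521 156.63434995]
170.03646612040473 [533.44665884  83.2722473  154.85413541]
rim ((528.2122192382812, 84.35460662841797), (224.53672790527344, 264.8894348144531), 79.79824829101562) 105.94281947572964
```

View pics/w2.png

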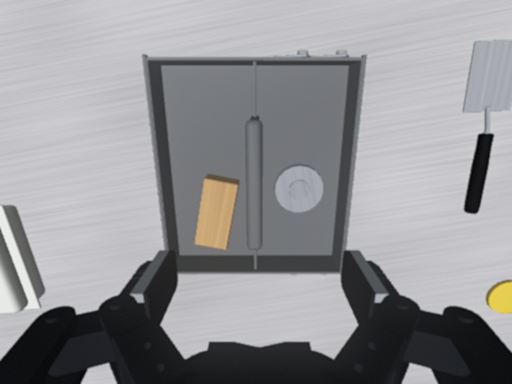

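The picture shows the closed tray from above. The handle bar runs from (254,118) to (254,250), with the sauce pot at (299,188) and the pick box at (216,212). I'm lowering onto the bar.

Call:
carry_out --pt "-0.01 0.03 -0.003 0 0 0 1" --pt "-0.015 0.08 -0.003 0 0 0 1" --pt "-0.015 0.15 -0.003 0 0 0 1" --pt "-0.015 0.22 -0.003 0 0 0 1" --pt "-0.015 0.28 -0.003 0 0 0 1" --pt "-0.015 0.33 -0.003 0 0 0 1" --pt "-0.015 0.36 -0.003 0 0 0 1" --pt "-0.015 0.375 -0.003 0 0 0 1" --pt "-0.015 0.375 -0.003 0 0 0 1" --pt "-0.015 0.375 -0.003 0 0 0 0"

```text
time: 3.9
ee_pos: [529.5, 85.5, 151.0]
tool_rot: [-1.12, 1.336, -1.337]
force: [1.1, -0.1, 0.9]
grip_width: 73.5
```

Call:
carry_out --pt "0 0 0 0 0 0 -0.3" --pt "0 0 0 0 0 0 -1" --pt "0 0 0 0 0 0 -1" --pt "0 0 0 0 0 0 -1" --pt "0 0 0 0 0 0 -1" --pt "0 0 0 0 0 0 -1" --pt "0 0 0 0 0 0 -1"

```text
time: 4.6
ee_pos: [528.7, 83.3, 150.9]
tool_rot: [-1.124, 1.336, -1.34]
force: [-2.1, -4.7, 5.6]
grip_width: 14.8
```

Run:
```python
from h import *
s=arm.read_state();print(s['time'],s['ee_pos'],s['force'],s['ft_torque'],s['grip_width'])
for n in (24,):
  a=np.linspace(0,1,51)[1:]
  # smooth profile, arms angle
  prof=1.69*(10*a**3-15*a**4+6*a**5)
prof=1.69*(lambda a:3*a**2-2*a**3)(np.linspace(0,1,61)[1:])
y=.15*(np.cos(np.pi/6)-np.cos(np.pi/6+prof))*1e3; z=.15*(np.sin(np.pi/6+prof)-.5)*1e3
for c in range(3):
    y0,z0=(0,0) if c==0 else (y[20*c-1],z[20*c-1])
    print([[round(-(y[i]-y0)/400,3),round(-(z[i]-z0)/400,3)] for i in range(20*c,20*c+20)])
```

```text
4.6 [528.67104398  83.32233634 150.89182567] [-2.14059011 -4.66966499  5.62844816] [-1.00029186  0.43634883  0.03767382] 14.818218573861728
[[np.float64(-0.0), np.float64(-0.0)], [np.float64(-0.001), np.float64(-0.002)], [np.float64(-0.002), np.float64(-0.004)], [np.float64(-0.004), np.float64(-0.007)], [np.float64(-0.006), np.float64(-0.011)], [np.float64(-0.009), np.float64(-0.015)], [np.float64(-0.013), np.float64(-0.02)], [np.float64(-0.016), np.float64(-0.026)], [np.float64(-0.021), np.float64(-0.032)], [np.float64(-0.026), np.float64(-0.039)], [np.float64(-0.032), np.float64(-0.046)], [np.float64(-0.038), np.float64(-0.054)], [np.float64(-0.045), np.float64(-0.062)], [np.float64(-0.052), np.float64(-0.07)], [np.float64(-0.06), np.float64(-0.078)], [np.float64(-0.069), np.float64(-0.087)], [np.float64(-0.078), np.float64(-0.095)], [np.float64(-0.088), np.float64(-0.104)], [np.float64(-0.099), np.float64(-0.112)], [np.float64(-0.11), np.float64(-0.12)]]
[[np.float64(-0.012), np.float64(-0.008)], [np.float64(-0.024), np.float64(-0.016)], [np.float64(-0.037), np.float64(-0.023)], [
[... 826 characters left out ...]
01)], [np.float64(-0.051), np.float64(0.014)], [np.float64(-0.062), np.float64(0.019)], [np.float64(-0.073), np.float64(0.023)], [np.float64(-0.083), np.float64(0.028)], [np.float64(-0.093), np.float64(0.032)], [np.float64(-0.101), np.float64(0.037)], [np.float64(-0.109), np.float64(0.041)], [np.float64(-0.117), np.float64(0.046)], [np.float64(-0.123), np.float64(0.05)], [np.float64(-0.129), np.float64(0.053)], [np.float64(-0.134), np.float64(0.057)], [np.float64(-0.138), np.float64(0.06)], [np.float64(-0.142), np.float64(0.062)], [np.float64(-0.145), np.float64(0.064)], [np.float64(-0.147), np.float64(0.066)], [np.float64(-0.148), np.float64(0.067)], [np.float64(-0.149), np.float64(0.067)]]
```

Gripped, 14.8 mm opening. I'll swing it open slowly along the arc.

Call:
carry_out --pt "0 0 0 0 0 0 -1" --pt "-0.001 -0.002 0 0 0 0 -1" --pt "-0.002 -0.004 0 0 0 0 -1" --pt "-0.004 -0.007 0 0 0 0 -1" --pt "-0.006 -0.011 0 0 0 0 -1" --pt "-0.009 -0.015 0 0 0 0 -1" --pt "-0.013 -0.02 0 0 0 0 -1" --pt "-0.016 -0.026 0 0 0 0 -1" --pt "-0.021 -0.032 0 0 0 0 -1" --pt "-0.026 -0.039 0 0 0 0 -1" --pt "-0.032 -0.046 0 0 0 0 -1" --pt "-0.038 -0.054 0 0 0 0 -1" --pt "-0.045 -0.062 0 0 0 0 -1" --pt "-0.052 -0.07 0 0 0 0 -1" --pt "-0.06 -0.078 0 0 0 0 -1" --pt "-0.069 -0.087 0 0 0 0 -1" --pt "-0.078 -0.095 0 0 0 0 -1" --pt "-0.088 -0.104 0 0 0 0 -1" --pt "-0.099 -0.112 0 0 0 0 -1" --pt "-0.11 -0.12 0 0 0 0 -1"

```text
time: 6.6
ee_pos: [536.2, 125.9, 198.4]
tool_rot: [-1.125, 1.337, -1.341]
force: [-1.5, -5.8, 2.1]
grip_width: 14.6
```

Call:
carry_out --pt "-0.012 -0.008 0 0 0 0 -1" --pt "-0.024 -0.016 0 0 0 0 -1" --pt "-0.037 -0.023 0 0 0 0 -1" --pt "-0.051 -0.03 0 0 0 0 -1" --pt "-0.065 -0.036 0 0 0 0 -1" --pt "-0.079 -0.042 0 0 0 0 -1" --pt "-0.094 -0.047 0 0 0 0 -1" --pt "-0.109 -0.052 0 0 0 0 -1" --pt "-0.124 -0.056 0 0 0 0 -1" --pt "-0.139 -0.06 0 0 0 0 -1" --pt "-0.155 -0.063 0 0 0 0 -1" --pt "-0.17 -0.065 0 0 0 0 -1" --pt "-0.186 -0.066 0 0 0 0 -1" --pt "-0.202 -0.067 0 0 0 0 -1" --pt "-0.217 -0.067 0 0 0 0 -1" --pt "-0.232 -0.067 0 0 0 0 -1" --pt "-0.248 -0.066 0 0 0 0 -1" --pt "-0.262 -0.064 0 0 0 0 -1" --pt "-0.277 -0.062 0 0 0 0 -1" --pt "-0.291 -0.06 0 0 0 0 -1"

```text
time: 8.6
ee_pos: [557.1, 244.4, 222.2]
tool_rot: [-1.12, 1.336, -1.336]
force: [1.3, 1.1, 2.3]
grip_width: 14.5
```

Call:
carry_out --pt "-0.014 0.003 0 0 0 0 -1" --pt "-0.027 0.007 0 0 0 0 -1" --pt "-0.039 0.01 0 0 0 0 -1" --pt "-0.051 0.014 0 0 0 0 -1" --pt "-0.062 0.019 0 0 0 0 -1" --pt "-0.073 0.023 0 0 0 0 -1" --pt "-0.083 0.028 0 0 0 0 -1" --pt "-0.093 0.032 0 0 0 0 -1" --pt "-0.101 0.037 0 0 0 0 -1" --pt "-0.109 0.041 0 0 0 0 -1" --pt "-0.117 0.046 0 0 0 0 -1" --pt "-0.123 0.05 0 0 0 0 -1" --pt "-0.129 0.053 0 0 0 0 -1" --pt "-0.134 0.057 0 0 0 0 -1" --pt "-0.138 0.06 0 0 0 0 -1" --pt "-0.142 0.062 0 0 0 0 -1" --pt "-0.145 0.064 0 0 0 0 -1" --pt "-0.147 0.066 0 0 0 0 -1" --pt "-0.149 0.068 0 0 0 0 -1" --pt "-0.15 0.069 0 0 0 0 -1"

```text
time: 10.6
ee_pos: [567.0, 300.0, 196.0]
tool_rot: [-1.125, 1.336, -1.341]
force: [-1.2, -8.9, 7.9]
grip_width: 14.8
```

Run:
```python
from h import *
s=arm.read_state();print(s['time'],s['ee_pos'],s['force'],s['ft_torque'],s['grip_width'],s['qvel'].round(3))
b=np.array([.1736,.985]); d=s['ee_pos']-np.array([528.67,83.32,150.89]); print(d[:2]@b,d[2])
snap('scene','s3')
```

```text
10.6 [567.02804607 299.98125222 195.97200857] [-1.18051711 -8.94561439  7.88451591] [-1.66825959  0.03967212  0.09094529] 14.759571801906091 [-0.005  0.001 -0.    -0.003  0.006  0.005 -0.004]
220.07029023855802 45.08200856668506
```

View pics/s3.png

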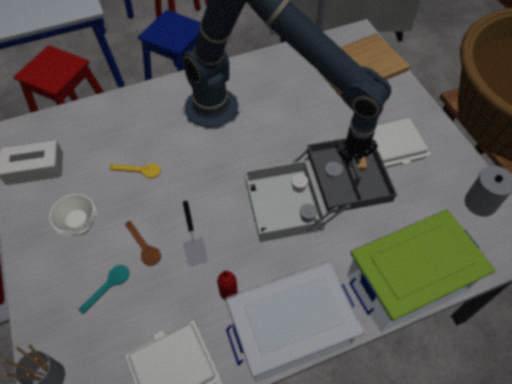

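The tray is on its stop: the shift is 220/45 mm with light contact, and the pots and tray contents are in place. Releasing and backing straight up.

Call:
carry_out --pt "0 0 0 0 0 0 -0.5" --pt "0 0 0 0 0 0 0" --pt "0 0 0 0 0 0 0.5" --pt "0 0 0 0 0 0 1" --pt "0 0 0 0 0 0 1" --pt "0 0 0 0 0 0 1" --pt "0 0 0 0 0 0 1" --pt "0 -0.03 0 0 0 0 1" --pt "0 -0.08 0 0 0 0 1" --pt "0 -0.15 0 0 0 0 1" --pt "0 -0.22 0 0 0 0 1" --pt "0.05 -0.26 0 0 0 0 1" --pt "0.12 -0.28 0 0 0 0 1" --pt "0.22 -0.28 0 0 0 0 1" --pt "0.32 -0.28 0 0 0 0 1" --pt "0.42 -0.28 0 0 0 0 1" --pt "0.52 -0.28 0 0 0 0 1" --pt "0.6 -0.28 0 0 0 0 1" --pt "0.65 -0.28 0 0 0 0 1" --pt "0.65 -0.28 0 0 0 0 1"

```text
time: 12.65
ee_pos: [521.9, 43.0, 307.8]
tool_rot: [-1.118, 1.339, -1.343]
force: [1.5, -0.4, 0.6]
grip_width: 85.4
```

Run:
```python
from h import *
s=arm.read_state();T=R.from_rotvec(s['tool_rot']).as_matrix();print(s['time'],s['ee_pos'],s['force']);print(T.round(3))
p,d,m=snap('wrist','w4')
print(T.T@(np.array([484,-412,310])-s['ee_pos'])/400)
```

```text
12.65 [521.89337135  43.02035931 307.77397288] [ 1.51412296 -0.35815996  0.63633327]
[[-0.18   0.001  0.984]
 [-0.984 -0.002 -0.18 ]
 [ 0.001 -1.     0.002]]
[ 1.13605478 -0.00393368  0.11131708]
```

View pics/w4.png

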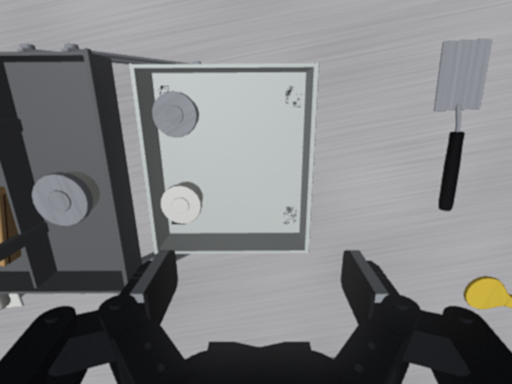

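The compartment is open, with the steel pot at (175,114), the white pot at (181,203), and the right (-y) half free.

Run:
```python
from h import *
p,d,m=load('w4')
ex=np.array([.985,-.1736]);ey=np.array([.1736,.985]);c=np.array([528.4,84.4])
for n,u,v in [('steel',175,114),('white',181,203),('steelR',199,114),('whiteR',201,203),('floor',250,150),('rimR',309,150),('rimTop',250,66),('rimBot',250,251),('x',285,215)]:
    q=w(m,d,u,v); r=q[:2]-c; print(n,q.round(1),'box',(r@ex).round(1),(r@ey).round(1))
```

```text
steel [606.5 136.9  50.2] box 67.8 65.3
white [488.3 161.1  50.4] box -52.8 68.5
steelR [601.  116.2   3.5] box 66.0 43.9
whiteR [480.1 136.1  40.4] box -56.5 42.5
floor [537.2  53.9   4.7] box 14.0 -28.5
rimR [532.2 -24.   63.4] box 22.6 -106.1
rimTop [642.9  31.7  63.8] box 121.9 -32.0
rimBot [403.2  78.1  63.5] box -122.2 -27.9
x [424.3  18.5   3. ] box -91.1 -83.0
```

Call:
carry_out --pt "0.06 0 0.006 0 -0.2 0 1" --pt "0.16 0 0.016 0 -0.4 0 1" --pt "0.26 0 0.026 0 -0.6 0 1" --pt "0.38 0 0.038 0 -0.8 0 1" --pt "0.5 0 0.05 0 -0.853 0 1" --pt "0.62 0 0.062 0 -0.853 0 1" --pt "0.74 0 0.074 0 -0.853 0 1" --pt "0.84 0 0.084 0 -0.853 0 1" --pt "0.94 0 0.1 0 -0.853 0 1" --pt "0.98 0 0.11 0 -0.853 0 1" --pt "1 0 0.11 0 -0.853 0 1" --pt "1 0 0.11 0 -0.853 0 1"

```text
time: 13.9
ee_pos: [496.5, -354.0, 306.6]
tool_rot: [-1.325, 1.006, -1.005]
force: [-0.6, -0.3, -0.6]
grip_width: 85.1
```

Run:
```python
from h import *
s=arm.read_state();T=R.from_rotvec(s['tool_rot']).as_matrix();print(s['time'],s['ee_pos'],s['force']);print(T.round(3))
print(T.T@(np.array([484,-412,100])-s['ee_pos'])/400, 'ang',np.degrees(np.arctan2(T[1,0],T[0,0])))
```

```text
13.9 [ 496.54029428 -354.03953119  306.59393766] [-0.61400359 -0.29303235 -0.61497912]
[[ 0.27   0.     0.963]
 [-0.963  0.001  0.27 ]
 [-0.001 -1.     0.   ]]
[ 0.13152452  0.51634624 -0.06945268] ang -74.35384373989895
```

Call:
carry_out --pt "0.03 0.02 -0.02 0 0 0 1" --pt "0.08 0.08 -0.045 0 0 0 1" --pt "0.12 0.16 -0.065 0 0 0 1" --pt "0.1315 0.25 -0.0695 0 0 0 1" --pt "0.1315 0.34 -0.0695 0 0 0 1" --pt "0.1315 0.43 -0.0695 0 0 0 1" --pt "0.1315 0.52 -0.0695 0 0 0 1" --pt "0.1315 0.59 -0.0695 0 0 0 1" --pt "0.1315 0.64 -0.0695 0 0 0 1" --pt "0.1315 0.67 -0.0695 0 0 0 1" --pt "0.1315 0.69 -0.0695 0 0 0 1" --pt "0.1315 0.7 -0.0695 0 0 0 1" --pt "0.1315 0.706 -0.0695 0 0 0 1" --pt "0.1315 0.706 -0.0695 0 0 0 1"

```text
time: 15.3
ee_pos: [483.5, -413.4, 24.9]
tool_rot: [-1.326, 1.006, -1.008]
force: [-0.0, -0.8, 0.4]
grip_width: 85.4
```

Run:
```python
from h import *
s=arm.read_state();print(s['time'],s['ee_pos'],s['force'])
p,d,m=snap('wrist','w5')
```

```text
15.3 [ 483.49956956 -413.3539463    24.90658466] [-0.00658568 -0.81121176  0.41151035]
```

View pics/w5.png

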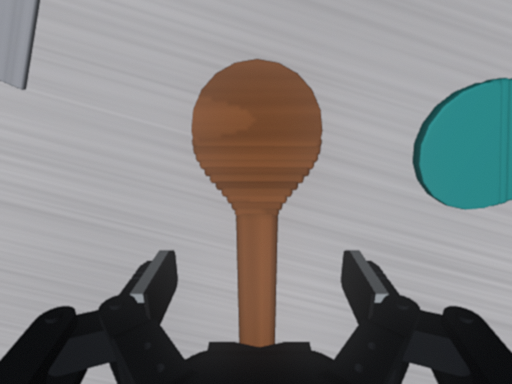

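The paddle handle is centred between the fingers. I'll go 2 mm lower and grip.

Call:
carry_out --pt "0 0.006 0 0 0 0 0.3" --pt "0 0.006 0 0 0 0 -0.3" --pt "0 0.006 0 0 0 0 -1" --pt "0 0.006 0 0 0 0 -1" --pt "0 0.006 0 0 0 0 -1" --pt "0 0.006 0 0 0 0 -1" --pt "0 0.006 0 0 0 0 -1"

```text
time: 16.05
ee_pos: [483.4, -413.4, 22.3]
tool_rot: [-1.326, 1.006, -1.007]
force: [0.4, 0.3, 3.4]
grip_width: 20.4
```

Call:
carry_out --pt "0 -0.01 0 0 0 0 -1" --pt "0 -0.03 0 0 0 0 -1" --pt "0 -0.06 0 0 0 0 -1" --pt "0 -0.1 0 0 0 0 -1" --pt "0 -0.14 0 0 0 0 -1" --pt "0 -0.16 0 0 0 0 -1"

```text
time: 16.65
ee_pos: [484.1, -414.0, 88.8]
tool_rot: [-1.326, 1.003, -1.01]
force: [0.4, -0.5, -1.1]
grip_width: 20.0
```

Run:
```python
from h import *
s=arm.read_state();print(s['time'],s['ee_pos'],s['force'],s['grip_width'])
p,d,m=snap('wrist','w6')
```

```text
16.65 [ 484.13324428 -413.95585418   88.80389916] [ 0.42635227 -0.51973895 -1.06352572] 20.021618818387523
```

View pics/w6.png

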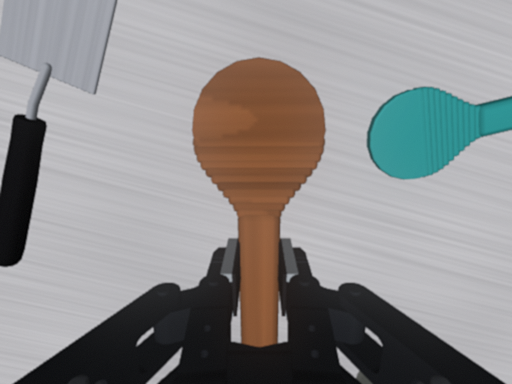

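Call:
carry_out --pt "0 -0.06 0 0 0 0 -1" --pt "0 -0.14 0 0 0 0 -1" --pt "-0.03 -0.22 0.01 0 0.05 0 -1" --pt "-0.1 -0.27 0.035 0 0.15 0 -1" --pt "-0.18 -0.28 0.065 0 0.25 0 -1" --pt "-0.27 -0.28 0.095 0 0.35 0 -1" --pt "-0.36 -0.28 0.13 0 0.45 0 -1" --pt "-0.45 -0.28 0.16 0 0.55 0 -1" --pt "-0.54 -0.28 0.19 0 0.65 0 -1" --pt "-0.63 -0.28 0.225 0 0.75 0 -1" --pt "-0.72 -0.28 0.255 0 0.82 0 -1" --pt "-0.8 -0.28 0.285 0 0.855 0 -1" --pt "-0.87 -0.28 0.31 0 0.855 0 -1" --pt "-0.92 -0.28 0.33 0 0.855 0 -1" --pt "-0.945 -0.28 0.337 0 0.855 0 -1" --pt "-0.945 -0.28 0.337 0 0.855 0 -1"

```text
time: 18.3
ee_pos: [511.3, -11.6, 197.9]
tool_rot: [-1.122, 1.336, -1.335]
force: [-1.1, 0.0, -1.2]
grip_width: 20.5
```

Run:
```python
from h import *
s=arm.read_state();T=R.from_rotvec(s['tool_rot']).as_matrix();print(s['time'],s['ee_pos'],s['force'],s['grip_width']);print(T.round(3))
print(T.T@(np.array([515.7,41,26.3])-s['ee_pos'])/400)
```

```text
18.3 [511.25848449 -11.55367929 197.94966243] [-1.09643995  0.04344792 -1.24557432] 20.486491939797855
[[-0.172 -0.     0.985]
 [-0.985  0.    -0.172]
 [-0.    -1.    -0.   ]]
[-0.13124101  0.42915433 -0.01161902]
```

Call:
carry_out --pt "-0.04 0 -0.003 0 0 0 -1" --pt "-0.09 0 -0.008 0 0 0 -1" --pt "-0.125 0.01 -0.011 0 0 0 -1" --pt "-0.131 0.04 -0.0115 0 0 0 -1" --pt "-0.131 0.08 -0.0115 0 0 0 -1" --pt "-0.131 0.12 -0.0115 0 0 0 -1" --pt "-0.131 0.14 -0.0115 0 0 0 -1" --pt "-0.131 0.14 -0.0115 0 0 0 -1"

```text
time: 19.1
ee_pos: [515.1, 37.9, 140.3]
tool_rot: [-1.123, 1.341, -1.339]
force: [1.0, 0.1, -1.0]
grip_width: 20.1
```

Run:
```python
from h import *
s=arm.read_state();T=R.from_rotvec(s['tool_rot']).as_matrix();print(s['time'],s['ee_pos'],s['force'],s['grip_width'])
print(T.T@(np.array([515.7,41,26.3])-s['ee_pos'])/400)
p,d,m=snap('wrist','w7');snap('scene','s7')
e=cv2.resize(load('s7')[0][130:260,220:420],None,fx=3.5,fy=3.5);cv2.imwrite('pics/s7c.png',e)
```

```text
19.1 [515.05953509  37.90997489 140.34437413] [ 1.02717012  0.1322059  -0.98638713] 20.08191632209411
[-0.00837007  0.28509511  0.00109707]
```

View pics/w7.png

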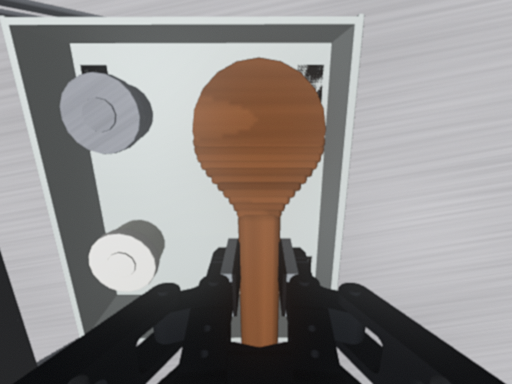

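View pics/s7c.png

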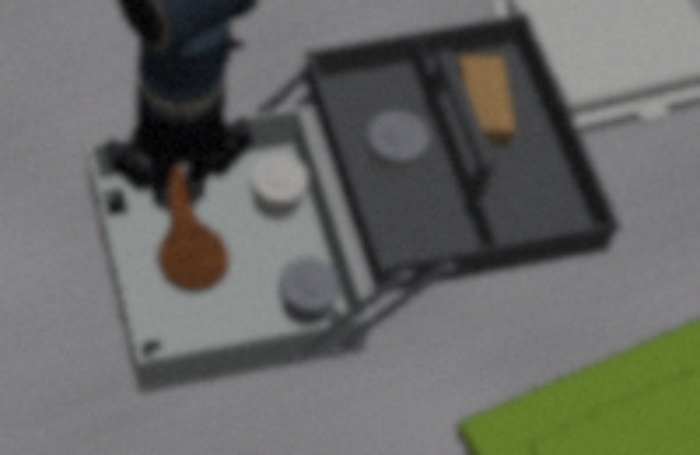

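The paddle is over the free half, clear of the pots. Lowering.

Call:
carry_out --pt "-0.004 0.02 0.001 0 0 0 -1" --pt "-0.008 0.06 0.001 0 0 0 -1" --pt "-0.008 0.11 0.001 0 0 0 -1" --pt "-0.008 0.16 0.001 0 0 0 -1" --pt "-0.008 0.2 0.001 0 0 0 -1" --pt "-0.008 0.235 0.001 0 0 0 -1" --pt "-0.008 0.255 0.001 0 0 0 -1" --pt "-0.008 0.267 0.001 0 0 0 -1" --pt "-0.008 0.274 0.001 0 0 0 -1" --pt "-0.008 0.279 0.001 0 0 0 -1" --pt "-0.008 0.279 0.001 0 0 0 -1"

```text
time: 20.3
ee_pos: [517.3, 42.7, 30.6]
tool_rot: [-1.12, 1.337, -1.338]
force: [-0.3, -0.1, -2.0]
grip_width: 20.2
```

Run:
```python
from h import *
s=arm.read_state();print(s['time'],s['ee_pos'],s['force'],s['grip_width'])
```

```text
20.3 [517.31428671  42.70892948  30.58140699] [-0.34649516 -0.05674344 -1.97960728] 20.16851700260116
```

Call:
carry_out --pt "0 0.003 0 0 0 0 -1" --pt "0 0.006 0 0 0 0 -1" --pt "0 0.008 0 0 0 0 -1" --pt "0 0.009 0 0 0 0 -1" --pt "0 0.009 0 0 0 0 -1"

```text
time: 20.8
ee_pos: [517.1, 42.7, 26.7]
tool_rot: [-1.121, 1.337, -1.338]
force: [0.2, -1.1, -1.3]
grip_width: 20.1
```

Run:
```python
from h import *
s=arm.read_state();print(s['time'],s['ee_pos'],s['force'],s['ft_torque'],s['grip_width'])
```

```text
20.8 [517.07341088  42.66230998  26.70817961] [ 0.1631626  -1.07651808 -1.33444022] [ 0.01520355 -0.03175517  0.05975068] 20.102854238899116
```

Call:
carry_out --pt "0 0.001 0 0 0 0 -1" --pt "0 0.002 0 0 0 0 -1" --pt "0 0.002 0 0 0 0 -1"

```text
time: 21.1
ee_pos: [517.1, 42.7, 26.3]
tool_rot: [-1.121, 1.337, -1.338]
force: [-2.1, 0.8, 4.8]
grip_width: 20.4
```

Run:
```python
from h import *
s=arm.read_state();print(s['time'],s['ee_pos'],s['force'],s['ft_torque'],s['grip_width'])
```

```text
21.1 [517.10705229  42.70151273  26.28107054] [-2.12672369  0.7514595   4.79909067] [-0.09556932  0.32978994  0.02149843] 20.431966952671615
```

Contact felt at 4.8 N upward. Opening partway and rising.

Call:
carry_out --pt "0 0 0 0 0 0 -0.4" --pt "0 0 0 0 0 0 -0.2" --pt "0 0 0 0 0 0 0" --pt "0 0 0 0 0 0 0" --pt "0 0 0 0 0 0 0" --pt "0 -0.02 0 0 0 0 0" --pt "0 -0.06 0 0 0 0 0" --pt "0 -0.12 0 0 0 0 0" --pt "0 -0.2 0 0 0 0 0.3" --pt "0 -0.3 0 0 0 0 1" --pt "0 -0.4 0 0 0 0 1" --pt "0 -0.5 0 0 0 0 1" --pt "0 -0.6 0 0 0 0 1" --pt "0 -0.66 0 0 0 0 1" --pt "0 -0.68 0 0 0 0 1" --pt "0 -0.68 0 0 0 0 1"

```text
time: 22.7
ee_pos: [517.2, 42.7, 298.8]
tool_rot: [-1.119, 1.336, -1.338]
force: [0.5, 0.0, -0.6]
grip_width: 85.9
```

Run:
```python
from h import *
s=arm.read_state();T=R.from_rotvec(s['tool_rot']).as_matrix();print(s['time'],s['ee_pos'],s['force'],s['grip_width']);print(T.round(3))
p,d,m=snap('wrist','w8'); X=cloud(m,d)
hsv=cv2.cvtColor(p,cv2.COLOR_BGR2HSV)
ex=np.array([.985,-.1736]);ey=np.array([.1736,.985]);c=np.array([528.4,84.4])
B=(X[...,:2]-c)@np.stack([ex,ey],1)
b=((hsv[...,0]<15)&(hsv[...,1]>80)&(d>0)&(abs(B[...,1])<104)&(abs(B[...,0])<123))
Q=B[b]; print(Q.min(0),Q.max(0),np.percentile(X[b][:,2],[2,50,98]))
for n,lo,hi in(('hand',-90,-20),('blade',30,90)):
    k=b&(B[...,0]>lo)&(B[...,0]<hi); print(n,np.median(X[k][:,2]),B[k][:,1].mean())
print(T.T@(np.array([567.0,300.0,300])-s['ee_pos'])/400)
```

```text
22.7 [517.19830854  42.7137882  298.83966   ] [ 0.50606754  0.00555351 -0.64496558] 85.88605445782449
[[-0.175  0.002  0.985]
 [-0.985  0.    -0.175]
 [-0.001 -1.     0.002]]
[-90.97126794 -71.73547702] [ 93.95061279 -12.05617902] [10.63626381 13.50640084 19.01932869]
hand 17.67852624181901 -42.308597994465465
blade 12.390120667797037 -42.21792826231569
[-0.65507856 -0.00254573  0.01007656]
```

View pics/w8.png

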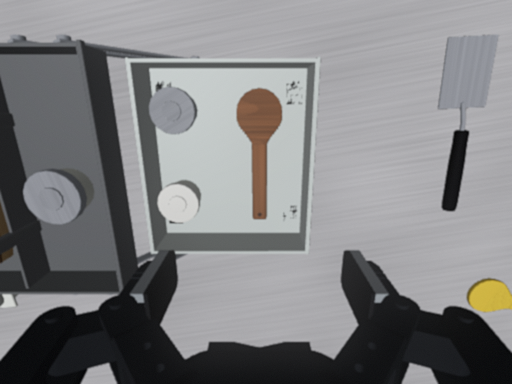

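The paddle is flat on the floor (handle top about 18, blade top about 12, as expected), and the pots haven't moved. Back to the tray handle.

Call:
carry_out --pt "-0.05 0 0.001 0 0 0 1" --pt "-0.13 0 0.002 0 0 0 1" --pt "-0.23 0 0.004 0 0 0 1" --pt "-0.33 0 0.006 0 0 0 1" --pt "-0.43 0 0.007 0 0 0 1" --pt "-0.53 0 0.009 0 0 0 1" --pt "-0.61 0 0.01 0 0 0 1" --pt "-0.65 0 0.01 0 0 0 1" --pt "-0.655 0 0.01 0 0 0 1" --pt "-0.655 0 0.01 0 0 0 1"

```text
time: 23.75
ee_pos: [566.7, 298.5, 296.6]
tool_rot: [-1.123, 1.338, -1.339]
force: [-0.0, -0.0, 0.3]
grip_width: 85.4
```

Run:
```python
from h import *
s=arm.read_state();T=R.from_rotvec(s['tool_rot']).as_matrix();print(s['time'],s['ee_pos'],s['force'],s['grip_width'])
p,d,m=snap('wrist','w9')
X=cloud(m,d); 
h=(X[...,2]>192)&(X[...,2]<215)&(d>0)&(np.abs(X[...,0]-566)<110)&(np.abs(X[...,1]-301)<50)
P=X[h]; r=cv2.minAreaRect(P[:,:2].astype(np.float32)); print(h.sum(),r,np.percentile(P[:,2],[5,50,95]))
print(T.T@(np.array([r[0][0],r[0][1],196])-s['ee_pos'])/400)
```

```text
23.75 [566.67299625 298.46698243 296.630981  ] [-0.00719396 -0.03604185  0.26979561] 85.4198894571068
2921 ((566.7178344726562, 300.6649169921875), (16.016611099243164, 132.4543914794922), 79.93663024902344) [196.85332449 200.20197624 201.61969263]
[-0.00607152  0.25156371 -0.00050484]
```

View pics/w9.png

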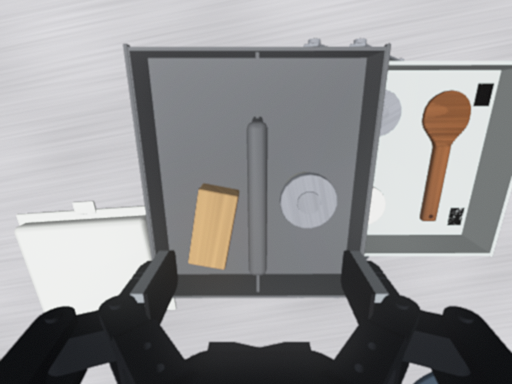

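The tray contents haven't moved, and the handle is at (257,118)-(257,275). Lowering and gripping.

Call:
carry_out --pt "-0.003 0.02 0 0 0 0 1" --pt "-0.006 0.06 0 0 0 0 1" --pt "-0.006 0.11 0 0 0 0 1" --pt "-0.006 0.16 0 0 0 0 1" --pt "-0.006 0.2 0 0 0 0 1" --pt "-0.006 0.23 0 0 0 0 1" --pt "-0.006 0.245 0 0 0 0 1" --pt "-0.006 0.251 0 0 0 0 1" --pt "-0.006 0.251 0 0 0 0 0.4" --pt "-0.006 0.251 0 0 0 0 -0.2" --pt "-0.006 0.251 0 0 0 0 -1" --pt "-0.006 0.251 0 0 0 0 -1" --pt "-0.006 0.251 0 0 0 0 -1" --pt "-0.006 0.251 0 0 0 0 -1" --pt "-0.006 0.251 0 0 0 0 -1" --pt "-0.006 0.251 0 0 0 0 -1"

```text
time: 25.4
ee_pos: [567.1, 299.9, 198.1]
tool_rot: [-1.124, 1.337, -1.341]
force: [-3.1, -5.0, 4.7]
grip_width: 14.8
```

Run:
```python
from h import *
s=arm.read_state();T=R.from_rotvec(s['tool_rot']).as_matrix();print(s['time'],s['ee_pos'],s['force'],s['ft_torque'],s['grip_width']);print(T.round(4))
prof=1.69*(1-(lambda a:3*a**2-2*a**3)(np.linspace(0,1,71)[1:]))
f=lambda q:(150*(np.cos(np.pi/6)-np.cos(np.pi/6+q)),150*(np.sin(np.pi/6+q)-.5))
y,z=f(prof); y0,z0=f(1.69)
for c in range(4):
    i0=20*c
    if c: y0,z0=y[i0-1],z[i0-1]
    print([[float(round(-(y[i]-y0)/400,3)),float(round(-(z[i]-z0)/400,3)),0,0,0,0,-1] for i in range(i0,min(70,i0+20))])
```

```text
25.4 [567.05677767 299.86794605 198.09628063] [-3.10808489 -5.02834953  4.69927243] [-1.04746436  0.5967317   0.05701086] 14.81568364350102
[[-1.761e-01 -1.200e-03  9.844e-01]
 [-9.844e-01 -4.100e-03 -1.761e-01]
 [ 4.300e-03 -1.000e+00 -5.000e-04]]
[[0.0, -0.0, 0, 0, 0, 0, -1], [0.001, -0.001, 0, 0, 0, 0, -1], [0.003, -0.002, 0, 0, 0, 0, -1], [0.005, -0.004, 0, 0, 0, 0, -1], [0.007, -0.005, 0, 0, 0, 0, -1], [0.011, -0.008, 0, 0, 0, 0, -1], [0.014, -0.01, 0, 0, 0, 0, -1], [0.019, -0.013, 0, 0, 0, 0, -1], [0.024, -0.016, 0, 0, 0, 0, -1], [0.029, -0.02, 0, 0, 0, 0, -1], [0.035, -0.023, 0, 0, 0, 0, -1], [0.041, -0.027, 0, 0, 0, 0, -1], [0.048, -0.031, 0, 0, 0, 0, -1], [0.056, -0.035, 0, 0, 0, 0, -1], [0.064, -0.039, 0, 0, 0, 0, -1], [0.072, -0.043, 0, 0, 0, 0, -1], [0.081, -0.046, 0, 0, 0, 0, -1], [0.091, -0.05, 0, 0, 0, 0, -1], [0.101, -0.054, 0, 0, 0, 0, -1], [0.111, -0.057, 0, 0, 0, 0, -1]]
[[0.011, -0.003, 0, 0, 0, 0, -1], [0.022, -0.006, 0, 0, 0, 0, -1], [0.033, -0.009, 0, 0, 0, 0, -1], [0.045, -0.011, 0, 0, 0, 0, -1], [0.058, -0.013, 0, 0, 0, 0, -1], [0.07, -0.015, 0, 0, 0, 0, -1],
[... 712 characters left out ...]
 [0.097, 0.057, 0, 0, 0, 0, -1], [0.105, 0.064, 0, 0, 0, 0, -1], [0.113, 0.071, 0, 0, 0, 0, -1], [0.121, 0.079, 0, 0, 0, 0, -1], [0.128, 0.086, 0, 0, 0, 0, -1], [0.135, 0.093, 0, 0, 0, 0, -1], [0.141, 0.1, 0, 0, 0, 0, -1], [0.147, 0.107, 0, 0, 0, 0, -1], [0.153, 0.113, 0, 0, 0, 0, -1], [0.157, 0.119, 0, 0, 0, 0, -1], [0.162, 0.125, 0, 0, 0, 0, -1], [0.166, 0.131, 0, 0, 0, 0, -1]]
[[0.004, 0.005, 0, 0, 0, 0, -1], [0.007, 0.01, 0, 0, 0, 0, -1], [0.01, 0.014, 0, 0, 0, 0, -1], [0.012, 0.018, 0, 0, 0, 0, -1], [0.014, 0.022, 0, 0, 0, 0, -1], [0.016, 0.024, 0, 0, 0, 0, -1], [0.017, 0.027, 0, 0, 0, 0, -1], [0.018, 0.028, 0, 0, 0, 0, -1], [0.019, 0.029, 0, 0, 0, 0, -1], [0.019, 0.03, 0, 0, 0, 0, -1]]
```

Call:
carry_out --pt "0 0 0 0 0 0 -1" --pt "0.001 -0.001 0 0 0 0 -1" --pt "0.003 -0.002 0 0 0 0 -1" --pt "0.005 -0.004 0 0 0 0 -1" --pt "0.007 -0.005 0 0 0 0 -1" --pt "0.011 -0.008 0 0 0 0 -1" --pt "0.014 -0.01 0 0 0 0 -1" --pt "0.019 -0.013 0 0 0 0 -1" --pt "0.024 -0.016 0 0 0 0 -1" --pt "0.029 -0.02 0 0 0 0 -1" --pt "0.035 -0.023 0 0 0 0 -1" --pt "0.041 -0.027 0 0 0 0 -1" --pt "0.048 -0.031 0 0 0 0 -1" --pt "0.056 -0.035 0 0 0 0 -1" --pt "0.064 -0.039 0 0 0 0 -1" --pt "0.072 -0.043 0 0 0 0 -1" --pt "0.081 -0.046 0 0 0 0 -1" --pt "0.091 -0.05 0 0 0 0 -1" --pt "0.101 -0.054 0 0 0 0 -1" --pt "0.111 -0.057 0 0 0 0 -1"

```text
time: 27.4
ee_pos: [559.5, 258.4, 220.5]
tool_rot: [-1.12, 1.337, -1.337]
force: [3.7, -1.7, -9.3]
grip_width: 15.2
```

Call:
carry_out --pt "0.011 -0.003 0 0 0 0 -1" --pt "0.022 -0.006 0 0 0 0 -1" --pt "0.033 -0.009 0 0 0 0 -1" --pt "0.045 -0.011 0 0 0 0 -1" --pt "0.058 -0.013 0 0 0 0 -1" --pt "0.07 -0.015 0 0 0 0 -1" --pt "0.083 -0.016 0 0 0 0 -1" --pt "0.096 -0.017 0 0 0 0 -1" --pt "0.109 -0.018 0 0 0 0 -1" --pt "0.122 -0.018 0 0 0 0 -1" --pt "0.135 -0.017 0 0 0 0 -1" --pt "0.149 -0.016 0 0 0 0 -1" --pt "0.162 -0.014 0 0 0 0 -1" --pt "0.176 -0.012 0 0 0 0 -1" --pt "0.189 -0.01 0 0 0 0 -1" --pt "0.202 -0.007 0 0 0 0 -1" --pt "0.215 -0.004 0 0 0 0 -1" --pt "0.228 0 0 0 0 0 -1" --pt "0.241 0.005 0 0 0 0 -1" --pt "0.253 0.009 0 0 0 0 -1"

```text
time: 29.4
ee_pos: [541.7, 157.2, 217.7]
tool_rot: [-1.122, 1.337, -1.34]
force: [-1.5, -4.0, 5.0]
grip_width: 14.6
```

Call:
carry_out --pt "0.012 0.005 0 0 0 0 -1" --pt "0.024 0.011 0 0 0 0 -1" --pt "0.036 0.017 0 0 0 0 -1" --pt "0.047 0.023 0 0 0 0 -1" --pt "0.058 0.029 0 0 0 0 -1" --pt "0.068 0.036 0 0 0 0 -1" --pt "0.078 0.043 0 0 0 0 -1" --pt "0.088 0.05 0 0 0 0 -1" --pt "0.097 0.057 0 0 0 0 -1" --pt "0.105 0.064 0 0 0 0 -1" --pt "0.113 0.071 0 0 0 0 -1" --pt "0.121 0.079 0 0 0 0 -1" --pt "0.128 0.086 0 0 0 0 -1" --pt "0.135 0.093 0 0 0 0 -1" --pt "0.141 0.1 0 0 0 0 -1" --pt "0.147 0.107 0 0 0 0 -1" --pt "0.153 0.113 0 0 0 0 -1" --pt "0.157 0.119 0 0 0 0 -1" --pt "0.162 0.125 0 0 0 0 -1" --pt "0.166 0.131 0 0 0 0 -1"

```text
time: 31.4
ee_pos: [529.7, 90.0, 163.7]
tool_rot: [-1.124, 1.338, -1.342]
force: [0.4, -7.8, -1.8]
grip_width: 15.0
```

Run:
```python
from h import *
s=arm.read_state();print(s['time'],s['ee_pos'],s['force'],s['ft_torque'],s['grip_width'])
b=np.array([.1736,.985]); d=s['ee_pos']-np.array([567.06,299.87,198.1]); print(d[:2]@b+220,d[2]+45)
```

```text
31.4 [529.69749978  90.02164011 163.72502994] [ 0.44322856 -7.76204546 -1.76133864] [-1.42027554 -0.13931434  0.09989662] 14.996170078984548
6.8132354727359825 10.625029936250257
```

Call:
carry_out --pt "0.004 0.005 0 0 0 0 -1" --pt "0.007 0.01 0 0 0 0 -1" --pt "0.009 0.013 0 0 0 0 -1" --pt "0.011 0.016 0 0 0 0 -1" --pt "0.013 0.019 0 0 0 0 -1" --pt "0.014 0.021 0 0 0 0 -1" --pt "0.015 0.023 0 0 0 0 -1" --pt "0.016 0.025 0 0 0 0 -1" --pt "0.017 0.027 0 0 0 0 -1" --pt "0.018 0.028 0 0 0 0 -1" --pt "0.019 0.029 0 0 0 0 -1" --pt "0.019 0.03 0 0 0 0 -1" --pt "0.019 0.03 0 0 0 0 -1"

```text
time: 32.7
ee_pos: [528.6, 83.4, 153.0]
tool_rot: [-1.123, 1.337, -1.341]
force: [-2.0, -5.9, 7.3]
grip_width: 14.1
```

Run:
```python
from h import *
s=arm.read_state();print(s['time'],s['ee_pos'],s['force'],s['ft_torque'],s['grip_width'])
p,d,m=snap('wrist','w10');X=cloud(m,d)
b=np.array([.1736,.985]); dd=s['ee_pos']-np.array([567.06,299.87,198.1]); print(dd[:2]@b+220,dd[2]+45)
```

```text
32.7 [528.57209704  83.35533995 152.98775792] [-2.03438038 -5.9326157   7.25914555] [-1.3068289   0.3687516   0.07600151] 14.115618722801608
0.05155990093939522 -0.1122420780295954
```

View pics/w10.png

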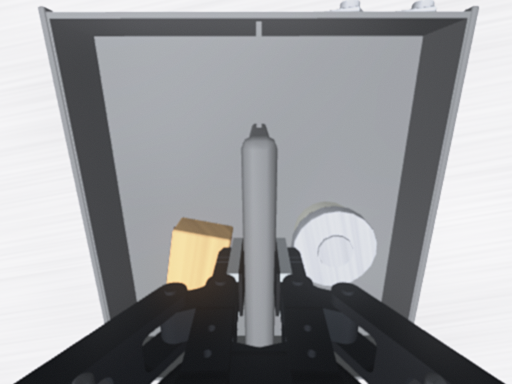

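The tray is closed to within about 0.1 mm by the arm's reading. I'll nudge 1 mm further to be sure it's seated, then release and rise.

Call:
carry_out --pt "0.001 0.001 0 0 0 0 -1" --pt "0.001 0.002 0 0 0 0 -1" --pt "0.001 0.003 0 0 0 0 -1" --pt "0.001 0.003 0 0 0 0 -1"

```text
time: 33.15
ee_pos: [528.6, 83.3, 152.8]
tool_rot: [-1.122, 1.337, -1.341]
force: [-4.2, -6.0, 12.8]
grip_width: 14.6
```

Run:
```python
from h import *
s=arm.read_state();print(s['time'],s['ee_pos'],s['force'],s['ft_torque'],s['grip_width'])
```

```text
33.15 [528.62472837  83.32007722 152.81430011] [-4.24543044 -6.01216681 12.79458577] [-1.29318395  0.84926351  0.06589852] 14.59069397123213
```

Call:
carry_out --pt "0 0 0 0 0 0 -0.5" --pt "0 0 0 0 0 0 0" --pt "0 0 0 0 0 0 0.5" --pt "0 0 0 0 0 0 1" --pt "0 0 0 0 0 0 1" --pt "0 0 0 0 0 0 1" --pt "0 0 0 0 0 0 1" --pt "0 -0.03 0 0 0 0 1" --pt "0 -0.08 0 0 0 0 1" --pt "0 -0.15 0 0 0 0 1" --pt "0 -0.23 0 0 0 0 1" --pt "0 -0.31 0 0 0 0 1" --pt "0 -0.36 0 0 0 0 1" --pt "0 -0.38 0 0 0 0 1" --pt "0 -0.38 0 0 0 0 1"

```text
time: 34.65
ee_pos: [529.1, 85.8, 304.5]
tool_rot: [-1.118, 1.336, -1.338]
force: [0.1, 0.6, -0.6]
grip_width: 85.3
```

Run:
```python
from h import *
s=arm.read_state();print(s['time'],s['ee_pos'],s['force'],s['qvel'].round(3))
p,d,m=snap('wrist','w11');snap('scene','s11')
X=cloud(m,d); 
h=(X[...,2]>147)&(X[...,2]<170)&(d>0)&(np.abs(X[...,0]-527)<110)&(np.abs(X[...,1]-84)<50)
P=X[h]; print(cv2.minAreaRect(P[:,:2].astype(np.float32)),np.percentile(P[:,2],[5,50,95]))
```

```text
34.65 [529.14794407  85.80810365 304.50642584] [ 0.07869362  0.61031582 -0.60788058] [-0.002  0.029  0.001  0.043  0.002 -0.015 -0.002]
((528.3544921875, 84.16680908203125), (15.785751342773438, 132.526611328125), 80.06133270263672) [151.96332332 155.17484587 156.62168095]
```

View pics/w11.png

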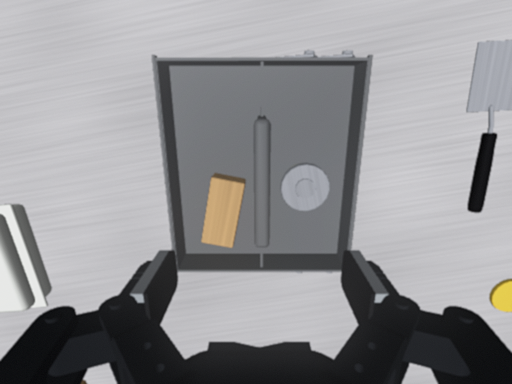

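View pics/s11.png

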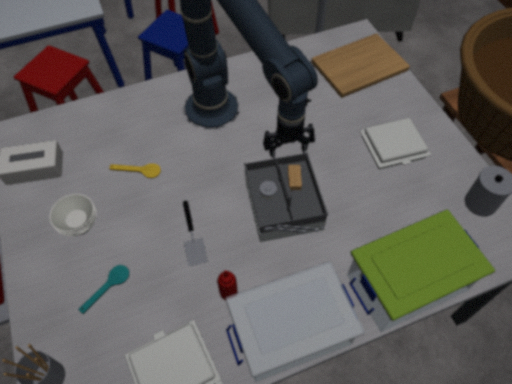

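The tray is closed: the handle reads (528.4, 84.2) with its top at 155.2, within 0.4 mm of the start. The contents haven't moved, everything else on the table is in place, and the gripper is clear. Handing in.

```bash
python3 -c "
from plant import arm
print(arm.close_job())"
```

```text
the job is handed in; nothing more can be done
None
```

The rice paddle is packed in the bottom of the box, the tray is fully closed and let go, and I handed the job in at about 35 s.

- **Opening:** I swung the tray over by its handle in about 6 s until it rested on its stop. The measured shift was 220 mm along and 45 mm up.
- **Paddle:** I set it down in the free half of the compartment, releasing only once I felt the floor at about 5 N. The wrist camera then read the handle top at 18 mm and the blade top at 12 mm, which means it lies flat. Both pots were standing where they had been.
- **Closing:** I swung the tray back in about 7 s and pressed it lightly onto the rim at about 13 N before letting go. The last measurement put the handle within about 0.4 mm of where it started.
- **Other things:** The last pictures show the sauce pot and pick box in place in the tray, and the turner, bottle, meal box and look-alikes where they were. The highest force I read at the end of any move was about 15 N, against the 120 N wrist limit.

I saw only small disagreements. The two overhead cameras differed by about 5 mm on the box position, so I used the wrist camera instead. The paddle lies about 3 mm nearer the middle of the box than I aimed, still clear of the pots. I could not look inside the box after closing, so the paddle and pots were last checked just before the tray came down.

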